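Put the slotted weights back in their seats

ROBOT

A 7-joint arm with a two-finger parallel gripper is mounted at the origin on a cart in front of the work surface, level with it; the furniture and walls round the work are solid. World frame = base frame: x ahead of the robot, y to its left, z up, the work surface at z = 0. Lengths are in m, angles in rad, forces in N, time in s.
With the tool pointing down it reaches from about 0.425 to 1.025 m from the base axis. Payload 9.4 kg.
Tool frame: the origin (TCP) lies at the very end of the fingers, on their centre line; the grasp point (between the pads) lies 19 mm behind it (manip.pinch_z is the distance from the TCP to the grasp point, in m); z points along the fingers, y is the line along which they close (so a half turn about z gives the same grasp; the last joint's range is limited). The gripper opens to 85 mm and grips with 20 to 120 N. Pads are 22 mm wide; open, the fingers measure 114 mm over their backs; the gripper's body (76 mm by 85 mm) begins 54 mm behind the grasp point. The pads swing forward as they close: fully open they stand 13 mm farther back than shut.
Start: joints at [1.055, 0.599, -0.003, 1.599, 0.002, 0.943, -0.08], TCP at [0.308, -0.656, 0.206] pointing down, gripper open.
Joint ranges: [-2.57, 2.57], [-0.35, 1.97], [-1.29, 1.29], [0.11, 2.56], [-1.05, 4.19], [0.11, 1.86], [-2.63, 2.63]. Speed limits (rad/s): [2.22, 2.22, 3.01, 3.01, 3.14, 3.14, 3.14].

INTERFACE

Orientations are given as a unit quaternion [w, x, y, z].
In Python, from workcell import manip gives the robot as it stands. The module is installed in compiled form; this text tells all that it offers.
- The arm moves only by the tool drive_tool, never from a script. Its argument "targets" is a list of rows, each an object of numbers: "dx", "dy", "dz": the shift along the tool's x, y, z in mm; "rx", "ry", "rz": the turn, a rotation vector about the tool's x, y, z in rad; "jaw": the opening, from 0 (shut) to 1 (fully open). In form: [{"dx": .., "dy": .., "dz": .., "rx": .., "ry": .., "rz": .., "jaw": ..}, ...]. A call has 1 to 8 rows; each row shifts and turns the commanded pose from where the row before left it, along the tool's axes as they then stand; what a row does not reach is not made up. A row lasts 1/8 s, in which the tool goes at most 62.5 mm and 10.7 degrees, less where a joint would pass 70% of its speed; a pose out of reach is approached as far as the arm can. A call with a gripper value outside its range is refused whole. The fingers move at their own pace and stop on an object; the grip force is fixed at half the most. Time passes only in rows, so rows that do not move let the fingers close. It gives the time, the measured TCP pose, the force, the opening and the grip force at its end, in the units of the state.
- manip.state(): the state, without advancing time (a new reading comes with each control period).
- manip.capture(name): name is "side" or "top" or "wrist"; returns (picture, depth): 384x512x3 uint8, red, green, blue; 384x512 float32, m along the optical axis (not along the pixel's ray), 0 where there is no reading.
- manip.camera_params(name): a dict with "fov_y" (degrees; the focal length in pixels is half the picture's height over the tangent of half this angle, whatever the lens; pixels are square), "cx", "cy" (the principal point, pixels), "R" (3x3) and "t" (3): a world point X has camera coordinates R X + t; the wrist camera has in their place "tool_from_camera" (4x4, takes a point from camera to tool coordinates, whose origin is the TCP and whose axes are the flange's). Camera axes: x right, y down, z forward; pixel columns grow to the right and rows downward; lengths in m; the calibration is good to about 2 mm. A picture is of the moment at which its call begins: read the wrist's pose just before it. camera_params takes no time and is no camera call.
- manip.finish_job(): hands the job in; it is judged then, once.
Trained networks look in the newest picture that a camera, given by its name, has taken for a name from the list of things; names that differ only in an ending like _2 or _b are one class to them, and where a whole thing is asked for, a point or a joint stands for the part that bears it (a point fixed in the world has none). Each returns a list of dicts, best first, with "score" (0 to 1); they miss things now and then, are a little off and sometimes report something else, mostly with a low value. They report only what shows in the picture. A call takes as long as a camera call. They do not tell look-alikes from the thing itself.
- manip.search_frame(camera, target): "rect" ([left, top, right, bottom] in pixels, round what is visible of it).
The state is a dict: "time_s": time; "joint_pos": joint angles; "joint_vel": joint speeds; "joint_torque": joint torques, N m; "ee_pos": TCP position; "tcp_rot": TCP orientation; "force": force on the tool from outside, world axes, zero at the start; "ft_torque": the same for the moment, N m; "opening": opening from 0.0 (shut) to 1.0 (fully open); "finger_force": force on a finger pad.
Only numpy, scipy, OpenCV 4.12 (cv2) and the standard library are available. Lean on these libraries where they do the work, as an engineer would, in place of code of your own. Each camera call takes 0.05 s, during which the arm holds its last target. There are 200 camera calls.

TASK

Put the three slotted weights away, each lying flat in the dished round seat of its own size: the largest weight in the widest seat, the medium one in the middle seat, the smallest in the narrowest. A lidded tin has been left standing in the widest seat; clear it out of the way by standing it upright in the middle of the round cork mat. Leave the specimen ring and the porous disc where they lie.

Things in the scene. Friction and masses are not known exactly. Their poses are not given: they have to be found in the camera images.
- large_weight: the largest of three slotted weights, a loose flat bare metal disc 56 mm across and 26 mm high with a narrow slot from its edge to its middle, about 0.46 kg; it lies flat; grasp across the disc; origin: centre of its underside
- medium_weight: the medium of three slotted weights, a loose flat bare metal disc 50 mm across and 20 mm high with a narrow slot from its edge to its middle, about 0.28 kg; it lies flat; grasp across the disc; origin: centre of its underside
- small_weight: the smallest of three slotted weights, a loose flat yellowish metal disc 42 mm across and 18 mm high with a narrow slot from its edge to its middle, about 0.19 kg; it lies flat; grasp across the disc; origin: centre of its underside
- lidded_tin: loose round white-metal tin with its lid on (the lid is fixed), 59 mm across the lid, 56 mm across the body, 38 mm high, about 0.06 kg; stands upright in the widest seat at the start; grasp across the body; origin: centre of its underside.
- wide_seat: the widest of three fixed round aluminium seats, a shallow dish with a dark liner, 90 mm across over the rim, recess 76 mm across; its floor is 6 mm and its rim 10 mm above the worktop; a 3 mm high foot flange stands out 3 mm all round; origin: centre of its underside, on the worktop
- middle_seat: the middle-sized of three fixed round aluminium seats, a shallow dish with a dark liner, 78 mm across over the rim, recess 64 mm across; its floor is 6 mm and its rim 10 mm above the worktop; a 3 mm high foot flange stands out 3 mm all round; origin: centre of its underside, on the worktop
- narrow_seat: the narrowest of three fixed round aluminium seats, a shallow dish with a dark liner, 68 mm across over the rim, recess 54 mm across; its floor is 6 mm and its rim 10 mm above the worktop; a 3 mm high foot flange stands out 3 mm all round; origin: centre of its underside, on the worktop
- cork_mat: fixed flat round cork mat, 100 mm across, 5 mm thick; origin: centre of its underside, on the worktop. (Mind on the way: a slim fixed stand, 213 mm high and 90 mm across at its foot, rises left of all these things at x 0.48, y 0.46 m)
- specimen_ring: loose plain grey-brown metal ring filled level with soil, looks like a solid disc 64 mm across and 29 mm high, no slot; not to be moved; origin: centre of its underside
- porous_disc: loose thin plain grey-brown disc 62 mm across and 10 mm high, no slot; not to be moved; origin: centre of its underside
Mind the look-alikes: they are no part of the job. What is shaped like the small_weight but orange or pink is not meant.

How it is judged:
At the end, for the whole second after the job is handed in: Tin upright on the mat within 20 mm of its centre; large, medium and small weight flat on the floor of the wide, middle and narrow seat within 12, 10 and 8 mm of its centre; heights within 3 mm, tilt under 0.1 rad; all released, at rest; ring and porous disc within 20 mm of their start (horizontal distance between lidded_tin and cork_mat below 0.02 m and z of lidded_tin in the frame of cork_mat between 0.002 and 0.008 m and angle between each of lidded_tin, large_weight, medium_weight, small_weight's own z axis and vertical below 0.1 rad and linear speed of each of lidded_tin, large_weight, medium_weight, small_weight below 0.02 m/s and horizontal distance between large_weight and wide_seat below 0.012 m and z of large_weight in the frame of wide_seat between 0.003 and 0.009 m and horizontal distance between medium_weight and middle_seat below 0.01 m and z of medium_weight in the frame of middle_seat between 0.003 and 0.009 m and horizontal distance between small_weight and narrow_seat below 0.008 m and z of small_weight in the frame of narrow_seat between 0.003 and 0.009 m and distance of each of specimen_ring, porous_disc from where it was at the start of the episode below 0.02 m); the robot touches nothing.
It fails at once if the specimen ring or the porous disc is disturbed (moved over 20 mm) (distance of any of specimen_ring, porous_disc from where it was at the start of the episode above 0.02 m).
It also fails if it takes over 99 s, if anything falls off the work surface, if the arm or the gripper's body presses on something with over 40 N, if the wrist force passes 120 N, or if a joint passes its speed limit or range.

## Working session

There is one attempt and no reset: what is moved stays moved. The work goes in short steps, Python scripts to look and compute and a tool call to move; the robot and the scene stay as the last step left them, time stands still between calls to the robot, and variables do not carry over. Pictures are saved under pics/ and viewed, at most 14 in all, crops included, and the job is handed in when it is done.

Besides the shell and the picture viewer there is one more tool, called after "Call:" by a JSON object that holds its "api" and its "payload", one argument or row to a line. drive_tool: Moves the arm, as the interface text tells. Its arguments: {"type":"object","properties":{"targets":{"type":"array"}},"required":["targets"]}

```bash
mkdir -p pics
cat > h.py <<'E'
import numpy as np, cv2
from workcell import manip
from scipy.spatial.transform import Rotation as Ro
NAMES=["large_weight","medium_weight","small_weight","lidded_tin","wide_seat","middle_seat","narrow_seat","cork_mat","specimen_ring","porous_disc"]
def cam(name,st=None):
    p=manip.camera_params(name); f=192/np.tan(np.radians(p["fov_y"])/2)
    if "R" in p: R=np.array(p["R"]);t=np.array(p["t"]); Rw=R.T; o=-R.T@t
    else:
        T=np.array(p["tool_from_camera"]); st=st or manip.state(); q=st["tcp_rot"]
        Rt=Ro.from_quat([q[1],q[2],q[3],q[0]]).as_matrix()
        Rw=Rt@T[:3,:3]; o=Rt@T[:3,3]+np.array(st["ee_pos"])
    return f,p["cx"],p["cy"],Rw,o
def world(c,u,v,d):
    f,cx,cy,Rw,o=c
    return (Rw@np.stack([(u-cx)/f*d,(v-cy)/f*d,d+0*u]).reshape(3,-1)).T+o
def onplane(c,u,v,z):
    f,cx,cy,Rw,o=c; r=Rw@np.array([(u-cx)/f,(v-cy)/f,1]); return o+r*(z-o[2])/r[2]
def shot(name,fn=None):
    c=cam(name); im,d=manip.capture(name)
    if fn: cv2.imwrite("pics/"+fn,im[:,:,::-1])
    return c,im,d
E
python3 - <<'E'
from h import *
s=manip.state(); print(s["time_s"],s["ee_pos"],s["tcp_rot"])
for n in ["top","side"]:
    c,im,d=shot(n,n+"0.png"); print(n,c[4],c[3][:,2],c[0])
    for k in NAMES:
        for r in manip.search_frame(n,k)[:3]:
            b=r["rect"];u,v=(b[0]+b[2])/2,(b[1]+b[3])/2; dd=d[int(v),int(u)]
            print(k,round(r["score"],2),np.round(b),np.round(world(c,np.array([u]),np.array([v]),np.array([dd]))[0],3))
E
```

```text
0.0 [ 0.30778406 -0.65585046  0.20540697] [-7.60007807e-04  9.76018855e-01  2.17684531e-01 -2.49744909e-04]
top [ 0.410898   -0.0398322   0.86985944] [ 0.11418692 -0.0322486  -0.99293574] 361.50568465325824
large_weight 0.82 [237. 223. 262. 247.] [ 0.423 -0.049  0.027]
medium_weight 0.56 [271. 156. 292. 174.] [ 0.589 -0.125  0.021]
medium_weight 0.51 [239. 220. 261. 249.] [ 0.424 -0.051  0.027]
medium_weight 0.46 [333. 136. 370. 178.] [ 0.607 -0.288  0.045]
small_weight 0.82 [162. 248. 177. 268.] [0.368 0.134 0.019]
small_weight 0.72 [189. 221. 208. 238.] [0.434 0.07  0.019]
small_weight 0.59 [211. 261. 229. 277.] [0.343 0.017 0.017]
lidded_tin 0.77 [344. 142. 368. 167.] [ 0.613 -0.299  0.045]
wide_seat 0.92 [333. 136. 371. 173.] [ 0.612 -0.289  0.044]
middle_seat 0.89 [195. 140. 232. 173.] [0.613 0.039 0.005]
narrow_seat 0.97 [360. 210. 391. 241.] [ 0.448 -0.355  0.005]
cork_mat 0.57 [123. 140. 166. 188.] [0.591 0.204 0.004]
specimen_ring 0.72 [108. 214. 140. 240.] [0.439 0.237 0.029]
porous_disc 0.79 [309. 210. 332. 236.] [ 0.452 -0.22   0.012]
porous_disc 0.34 [188. 221. 207. 240.
[... 262 characters left out ...]
2 [253. 258. 276. 278.] [0.364 0.151 0.017]
small_weight 0.85 [292. 236. 316. 250.] [0.332 0.035 0.015]
small_weight 0.74 [251. 231. 267. 248.] [0.427 0.068 0.01 ]
lidded_tin 0.67 [260. 150. 276. 165.] [ 0.603 -0.277  0.036]
lidded_tin 0.51 [188. 268. 223. 305.] [0.423 0.26  0.028]
wide_seat 0.74 [254. 159. 283. 169.] [ 0.602 -0.276  0.014]
wide_seat 0.6 [237. 181. 255. 194.] [ 0.573 -0.106  0.019]
middle_seat 0.77 [182. 204. 214. 223.] [0.619 0.043 0.003]
narrow_seat 0.62 [311. 163. 336. 176.] [ 0.447 -0.34   0.005]
cork_mat 0.97 [137. 238. 184. 272.] [0.584 0.214 0.003]
specimen_ring 0.6 [184. 268. 221. 305.] [0.428 0.262 0.028]
porous_disc 0.63 [292. 181. 314. 194.] [ 0.449 -0.202  0.007]
```

Run:
```python
import cv2
a=cv2.imread("pics/top0.png")[120:300,90:410]; cv2.imwrite("pics/top0c.png",cv2.resize(a,None,fx=2.5,fy=2.5,interpolation=cv2.INTER_CUBIC))
```

```text
(no output)
```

View pics/top0c.png

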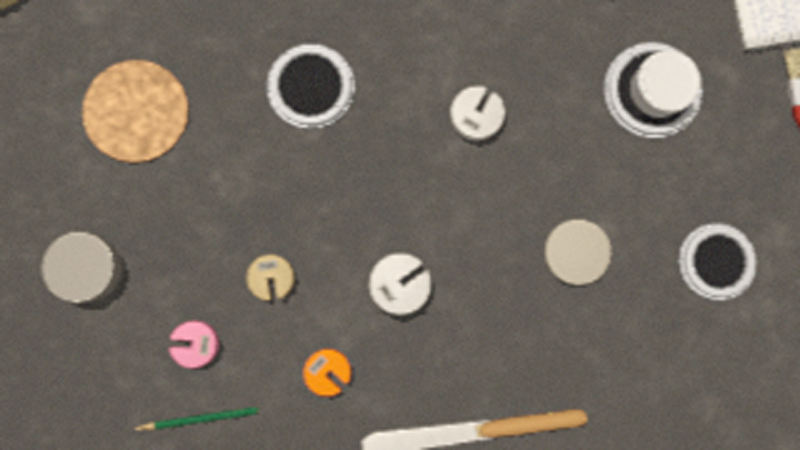

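View pics/side0.png

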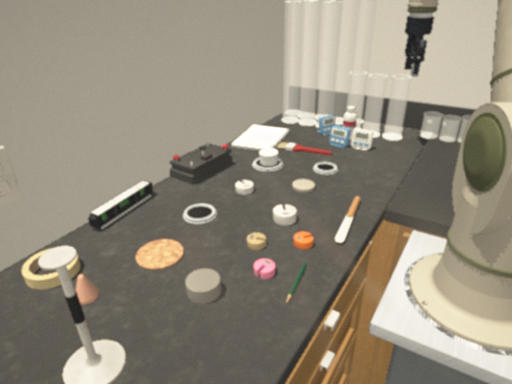

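```bash
cat >> h.py <<'E'
def blob(P,xy,r,z0,z1):
    m=(np.hypot(P[:,0]-xy[0],P[:,1]-xy[1])<r)&(P[:,2]>z0)&(P[:,2]<z1)
    Q=P[m]
    (cx,cy),R=cv2.minEnclosingCircle(Q[:,:2].astype(np.float32)) if len(Q)>3 else ((0,0),0)
    return len(Q),np.round(np.r_[Q[:,:2].mean(0),np.median(Q[:,2])],4),np.round([cx,cy,R],4)
def cloud(c,d):
    v,u=np.mgrid[:384,:512]; P=world(c,u.ravel().astype(float),v.ravel().astype(float),d.ravel().astype(float)); P[d.ravel()<=0]=9
    return P
G={"large":(.424,-.05,.026),"medium":(.589,-.125,.02),"small":(.434,.07,.018),"tin":(.613,-.299,.043),"ring":(.439,.237,.029),"porous":(.452,-.22,.01)}
S={"wide":(.612,-.289),"middle":(.613,.039),"narrow":(.448,-.355),"mat":(.591,.205)}
E
python3 - <<'E'
from h import *
for n in ["top","side"]:
    c,im,d=shot(n); P=cloud(c,d)
    for k,g in G.items(): print(n,k,*blob(P,g,.05,g[2]-.006,g[2]+.008))
    for k,g in S.items():
        if k!="mat": print(n,k,*blob(P,g,.06,.0065,.015))
        else: print(n,k,*blob(P,g,.065,.003,.009))
    # tall things
    f=P[(P[:,2]>.05)&(P[:,2]<.5)&(P[:,0]>.3)&(P[:,0]<.9)&(abs(P[:,1])<.55)]
    print(n,"ground z",np.median(P[(P[:,0]>.45)&(P[:,0]<.6)&(abs(P[:,1])<.2),2]), "tall",len(f),f[:,:].min(0) if len(f) else "",f.max(0) if len(f) else "")
E
```

```text
top large 408 [ 0.4255 -0.0499  0.0256] [ 0.4266 -0.0509  0.0278]
top medium 309 [ 0.59   -0.1237  0.02  ] [ 0.5915 -0.1244  0.0253]
top small 232 [0.4332 0.0706 0.0175] [0.4317 0.0707 0.0213]
top tin 490 [ 0.6179 -0.3027  0.0439] [ 0.6188 -0.3034  0.03  ]
top ring 640 [0.4402 0.2443 0.0288] [0.4402 0.2451 0.0327]
top porous 528 [ 0.4583 -0.2213  0.0103] [ 0.4587 -0.2215  0.0312]
top wide 351 [ 0.6124 -0.2881  0.0089] [ 0.618  -0.3002  0.0459]
top middle 475 [0.6186 0.0378 0.0082] [0.619  0.0373 0.039 ]
top narrow 387 [ 0.4513 -0.358   0.0086] [ 0.4493 -0.3586  0.0351]
top mat 1149 [0.5908 0.2054 0.0049] [0.591  0.1995 0.0613]
top ground z -7.422711143034721e-05 tall 30196 [ 0.47422629 -0.54991945  0.05000117] [0.84310924 0.53428636 0.283476  ]
side large 247 [ 0.4215 -0.0434  0.0251] [ 0.4239 -0.0469  0.0285]
side medium 144 [ 0.586  -0.1176  0.0192] [ 0.589  -0.1205  0.028 ]
side small 198 [0.4286 0.0763 0.0171] [0.429  0.0743 0.0222]
side tin 137 [ 0.6126 -0.2957  0.0429] [ 0.6164 -0.3011  0.0322]
side ring 714 [0.4356 0.2511 0.0287] [0.4377 0.2486 0.0332]
side porous 221 [ 0.4542 -0.214   0.0095] [ 0.4557 -0.2178  0.0336]
side wide 124 [ 0.608  -0.2827  0.0088] [ 0.6168 -0.2938  0.0461]
side middle 222 [0.6144 0.0429 0.0085] [0.6155 0.0406 0.0396]
side narrow 89 [ 0.4473 -0.3544  0.0086] [ 0.4483 -0.3566  0.0363]
side mat 1021 [0.5879 0.2113 0.0045] [0.5884 0.2085 0.0506]
side ground z -0.0004462304819243812 tall 47185 [ 0.45699473 -0.54997128  0.05000264] [0.84373302 0.48273134 0.48622153]
```

Top picture: candidates for the small weight are yellowish at (198,230), pink at (167,258) and orange at (221,269), and the yellowish one is the one described. White slotted discs: large at (250,234), medium at (281,165). Tin at (357,153) in the wide seat. The plain discs are the ring (122,227) and the porous disc (321,221). The mat is at (144,164).

Call:
{"api": "drive_tool", "payload": {
  "targets": [
    {"rz": 0.147},
    {"rz": 0.146},
    {"rz": 0.146},
    {"dx": 40, "dy": -45},
    {"dx": 40, "dy": -45},
    {"dx": 40, "dy": -45},
    {"dx": 40, "dy": -45},
    {"dx": 40, "dy": -45}
  ]
}}

```text
$.targets[0]: bad value
```

Run:
```python
import cv2
a=cv2.imread("pics/top0.png")[195:285,150:270]; cv2.imwrite("pics/cl.png",cv2.resize(a,None,fx=5,fy=5,interpolation=cv2.INTER_CUBIC))
```

```text
(no output)
```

View pics/cl.png

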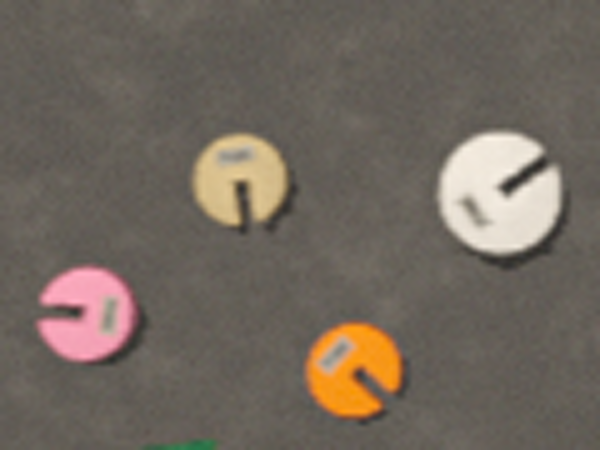

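The crop shows the yellowish disc (slot pointing down) at about (198,230), clearly different from the pink and orange ones. The refused row probably needs every key.

Call:
{"api": "drive_tool", "payload": {
  "targets": [
    {"dx": 0, "dy": 0, "dz": 0, "rx": 0, "ry": 0, "rz": 0.147, "jaw": 1},
    {"dx": 0, "dy": 0, "dz": 0, "rx": 0, "ry": 0, "rz": 0.146, "jaw": 1},
    {"dx": 0, "dy": 0, "dz": 0, "rx": 0, "ry": 0, "rz": 0.146, "jaw": 1},
    {"dx": 40, "dy": -45, "dz": 0, "rx": 0, "ry": 0, "rz": 0, "jaw": 1},
    {"dx": 40, "dy": -45, "dz": 0, "rx": 0, "ry": 0, "rz": 0, "jaw": 1},
    {"dx": 40, "dy": -45, "dz": 0, "rx": 0, "ry": 0, "rz": 0, "jaw": 1},
    {"dx": 40, "dy": -45, "dz": 0, "rx": 0, "ry": 0, "rz": 0, "jaw": 1},
    {"dx": 40, "dy": -45, "dz": 0, "rx": 0, "ry": 0, "rz": 0, "jaw": 1}
  ]
}}

```text
time_s: 2.2
ee_pos: [0.5093, -0.4299, 0.2065]
tcp_rot: [0.0, 1.0, -0.0, 0.0]
force: [1.5, -0.2, -0.8]
opening: 1.001
finger_force: 0.0
```

Call:
{"api": "drive_tool", "payload": {
  "targets": [
    {"dx": 36, "dy": -43, "dz": 0, "rx": 0, "ry": 0, "rz": 0, "jaw": 1},
    {"dx": 36, "dy": -42, "dz": 0, "rx": 0, "ry": 0, "rz": 0, "jaw": 1},
    {"dx": 35, "dy": -42, "dz": 0, "rx": 0, "ry": 0, "rz": 0, "jaw": 1},
    {"dx": 0, "dy": 0, "dz": 0, "rx": 0, "ry": 0, "rz": 0, "jaw": 1}
  ]
}}

```text
time_s: 2.7
ee_pos: [0.6188, -0.2984, 0.2059]
tcp_rot: [-0.001, 1.0, 0.004, 0.001]
force: [-1.3, -0.4, -1.0]
opening: 1.001
finger_force: 0.0
```

```bash
cat > w.py <<'E'
from h import *
import sys
c,im,d=shot("wrist",sys.argv[1]); P=cloud(c,d); s=manip.state()
print(s["time_s"],s["ee_pos"],s["tcp_rot"],"cam",c[4],c[3][:,2])
for k,g in G.items(): print(k,*blob(P,g,.05,g[2]-.006,g[2]+.008))
for k,g in S.items():
    print(k,*(blob(P,g,.06,.0075,.013) if k!="mat" else blob(P,g,.058,.003,.009)))
E
python3 w.py w1.png
```

```text
2.75 [ 0.61669789 -0.30164212  0.20596547] [-4.24360827e-04  9.99997507e-01  2.18972785e-03  1.00858078e-04] cam [ 0.70049546 -0.29761766  0.37449454] [-3.15507512e-01 -1.55218271e-04 -9.48923066e-01]
large 971 [ 0.4299 -0.0487  0.0269] [ 0.4269 -0.0494  0.0289]
medium 1105 [ 0.5921 -0.1227  0.0209] [ 0.5917 -0.1221  0.0257]
small 452 [0.4338 0.0649 0.0185] [0.4321 0.0719 0.0218]
tin 1891 [ 0.6201 -0.301   0.045 ] [ 0.6188 -0.3008  0.0295]
ring 0 [nan nan nan] [0 0 0]
porous 1294 [ 0.4611 -0.2196  0.0115] [ 0.4563 -0.2196  0.0339]
wide 1275 [ 0.6293 -0.2942  0.0103] [ 0.6197 -0.2974  0.045 ]
middle 781 [0.6151 0.0187 0.0094] [0.6179 0.0333 0.038 ]
narrow 998 [ 0.4515 -0.3559  0.0095] [ 0.4506 -0.3562  0.0341]
mat 0 [nan nan nan] [0 0 0]h.py:26: RuntimeWarning: Mean of empty slice.
  return len(Q),np.round(np.r_[Q[:,:2].mean(0),np.median(Q[:,2])],4),np.round([cx,cy,R],4)
  ret = um.true_divide(
  return _methods._mean(a, axis=axis, dtype=dtype,
  ret = ret.dtype.type(ret / rcount)
```

View pics/w1.png

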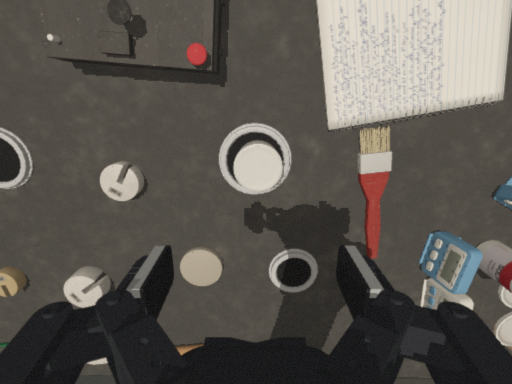

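Wrist view: the tin sits at pixel (258,165) in the wide seat (255,158), and its position agrees with the other cameras within 2 mm. I'm descending.

Call:
{"api": "drive_tool", "payload": {
  "targets": [
    {"dx": 1, "dy": 0, "dz": 55, "rx": 0, "ry": 0, "rz": 0, "jaw": 1},
    {"dx": 0, "dy": 0, "dz": 55, "rx": 0, "ry": 0, "rz": 0, "jaw": 1},
    {"dx": 0, "dy": 0, "dz": 50, "rx": 0, "ry": 0, "rz": 0, "jaw": 1},
    {"dx": 0, "dy": 0, "dz": 32, "rx": 0, "ry": 0, "rz": 0, "jaw": 1},
    {"dx": 0, "dy": 0, "dz": 0, "rx": 0, "ry": 0, "rz": 0, "jaw": 0.3},
    {"dx": 0, "dy": 0, "dz": 0, "rx": 0, "ry": 0, "rz": 0, "jaw": 0},
    {"dx": 0, "dy": 0, "dz": 0, "rx": 0, "ry": 0, "rz": 0, "jaw": 0},
    {"dx": 0, "dy": 0, "dz": 0, "rx": 0, "ry": 0, "rz": 0, "jaw": 0}
  ]
}}

```text
time_s: 3.75
ee_pos: [0.6167, -0.3049, 0.0158]
tcp_rot: [0.0, 1.0, -0.0, 0.001]
force: [-0.5, -0.2, 0.5]
opening: 0.144
finger_force: 0.0
```

```bash
python3 w.py w2.png 2>/dev/null; python3 -c "
from h import *
s=manip.state();print(s['opening'],s['finger_force'])
c,im,d=shot('top','t2.png');P=cloud(c,d);print(blob(P,G['tin'],.07,.03,.06))
print(manip.search_frame('top','lidded_tin'))
a=cv2.imread('pics/t2.png')[120:200,300:420];cv2.imwrite('pics/t2c.png',cv2.resize(a,None,fx=5,fy=5))"
```

```text
3.8 [ 0.61659713 -0.30458333  0.01545718] [ 2.98232463e-04  9.99999671e-01 -7.22364439e-05  7.51336337e-04] cam [ 0.69831443 -0.30417785  0.18443544] [-3.14975270e-01 -8.34352044e-04 -9.49099512e-01]
large 0 [nan nan nan] [0 0 0]
medium 1101 [ 0.5913 -0.1416  0.0204] [ 0.5902 -0.1339  0.0223]
small 0 [nan nan nan] [0 0 0]
tin 5688 [ 0.6274 -0.3004  0.0449] [ 0.6191 -0.3008  0.0297]
ring 0 [nan nan nan] [0 0 0]
porous 97 [ 0.4841 -0.2252  0.0113] [ 0.4814 -0.2224  0.0119]
wide 3796 [ 0.6397 -0.2943  0.0104] [ 0.6202 -0.2974  0.0448]
middle 0 [nan nan nan] [0 0 0]
narrow 0 [nan nan nan] [0 0 0]
mat 0 [nan nan nan] [0 0 0]
0.05433859047331512 0.0
(218, array([ 0.6033, -0.2985,  0.044 ]), array([ 0.6158, -0.3028,  0.0296]))
[{'rect': [341.9, 152.1, 371.1, 165.6], 'score': 0.69}, {'rect': [308.4, 210.7, 334.1, 234.6], 'score': 0.54}]
```

View pics/w2.png

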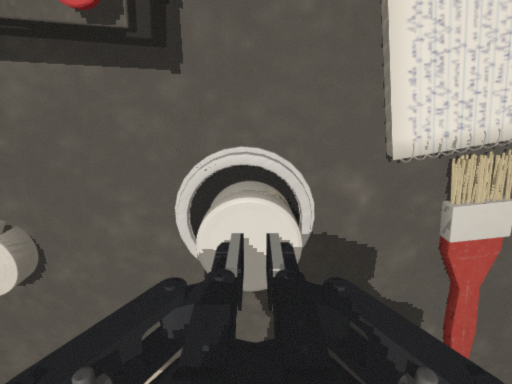

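Run:
```python
from h import *
c,im,d=shot("wrist")
for u,v in [(237,238),(237,250),(237,270),(272,238),(272,250),(272,270),(253,280),(253,250),(230,290),(280,290),(250,200)]:
    print(u,v,d[v,u],np.round(world(c,np.array([u]),np.array([v]),np.array([d[v,u]]))[0],4))
f,cx,cy,Rw,o=c
X=Rw.T@(np.array(manip.state()["ee_pos"])-o); print("tcp px",cx+f*X[0]/X[2],cy+f*X[1]/X[2])
print(manip.pinch_z,manip.state()["opening"],manip.camera_params("wrist"))
c,im,d=shot("side")
a=im[120:190,220:310];cv2.imwrite('pics/s2c.png',cv2.resize(a[:,:,::-1],None,fx=7,fy=7,interpolation=cv2.INTER_CUBIC))
```

```text
237 238 0.15387683 [ 0.6252 -0.2943  0.0455]
237 250 0.14507122 [ 0.6236 -0.2948  0.0554]
237 270 0.12014937 [ 0.6284 -0.2963  0.08  ]
272 238 0.1550058 [ 0.6246 -0.3132  0.0445]
272 250 0.14444502 [ 0.6239 -0.3125  0.0559]
272 270 0.119743235 [ 0.6286 -0.311   0.0804]
253 280 0.123948276 [ 0.6221 -0.3031  0.0781]
253 250 0.13705887 [ 0.6277 -0.303   0.0624]
230 290 0.10618247 [ 0.6295 -0.2946  0.0944]
280 290 0.0 [ 0.6981 -0.3037  0.1834]
250 200 0.14789777 [ 0.6467 -0.3014  0.0447]
tcp px 255.3474500678097 227.82201584622862
0.0187 -0.001604014657168405 {'fov_y': 67.78396454878478, 'cx': 254.58209864595952, 'cy': 190.40403211862258, 'tool_from_camera': array([[ 2.99184671e-04, -9.48459930e-01, -3.16896942e-01,
         8.19085862e-02],
       [ 9.99999955e-01,  2.84176801e-04,  9.35772649e-05,
        -5.78588162e-04],
       [ 1.30047314e-06, -3.16896956e-01,  9.48459972e-01,
        -1.68462117e-01],
       [ 0.00000000e+00,  0.00000000e+00,  0.00000000e+00,
         1.00000000e+00]])}
```

View pics/s2c.png

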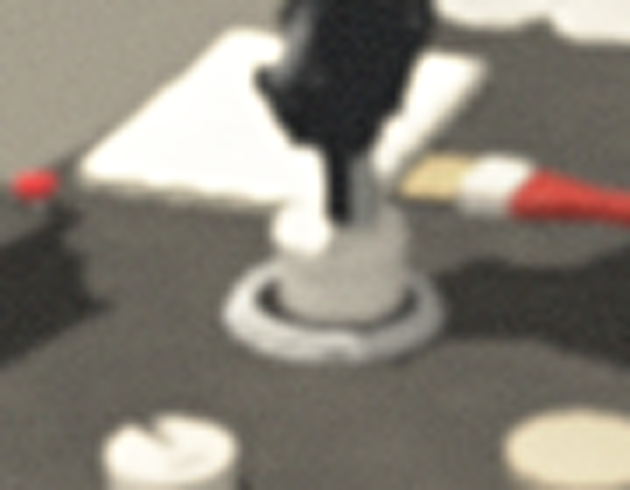

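The side view shows the closed fingertips standing on the lid, while the reported TCP is about 30 mm lower. I'll lift and measure where the fingertips really are.

Call:
{"api": "drive_tool", "payload": {
  "targets": [
    {"dx": 0, "dy": 0, "dz": -50, "rx": 0, "ry": 0, "rz": 0, "jaw": 0},
    {"dx": 0, "dy": 0, "dz": -50, "rx": 0, "ry": 0, "rz": 0, "jaw": 0},
    {"dx": 0, "dy": 0, "dz": 0, "rx": 0, "ry": 0, "rz": 0, "jaw": 0}
  ]
}}

```text
time_s: 4.38
ee_pos: [0.6183, -0.3055, 0.1185]
tcp_rot: [0.001, 1.0, -0.0, 0.003]
force: [0.3, 0.3, -0.8]
opening: -0.001
finger_force: 0.0
```

Run:
```python
from h import *
s=manip.state(); print(s["ee_pos"],s["opening"],s["joint_pos"])
for n in ["side","wrist","top"]:
    c,im,d=shot(n,n+"3.png"); P=cloud(c,d); e=np.array(s["ee_pos"])
    Q=P[(np.hypot(P[:,0]-e[0],P[:,1]-e[1])<.045)&(P[:,2]>.055)&(P[:,2]<.2)]
    Q=Q[np.argsort(Q[:,2])]; print(n,len(Q)); print(np.round(Q[:40:4]-e,4))
    print(blob(P,G['tin'],.06,.038,.05))
```

```text
[ 0.61829562 -0.30552167  0.11851862] -0.0012335829881477182 [ 0.31142799  0.64945765  0.10310609  1.76933569 -0.09430841  0.72059521
 -1.10695619]
side 202
[[-0.0093  0.008   0.0247]
 [-0.0056  0.0075  0.027 ]
 [ 0.005   0.007   0.0282]
 [-0.0136  0.0037  0.0302]
 [-0.0056  0.0133  0.0317]
 [-0.0147  0.0056  0.0339]
 [-0.0065  0.0032  0.035 ]
 [-0.0104  0.0158  0.0362]
 [ 0.0033  0.0156  0.037 ]
 [-0.0139  0.0043  0.0395]]
(133, array([ 0.6132, -0.2962,  0.0429]), array([ 0.6143, -0.2994,  0.0302]))
wrist 8592
[[ 0.0094 -0.0021  0.0263]
 [ 0.0096 -0.0005  0.0266]
 [ 0.0097  0.006   0.0269]
 [ 0.0099 -0.0016  0.0273]
 [ 0.0101  0.0027  0.0276]
 [ 0.0101  0.0054  0.0277]
 [ 0.0103 -0.0042  0.028 ]
 [ 0.0099 -0.001   0.0283]
 [ 0.01    0.007   0.0285]
 [ 0.0101  0.0006  0.0288]]
(3317, array([ 0.6204, -0.301 ,  0.0449]), array([ 0.6192, -0.301 ,  0.0296]))
top 142
[[-0.0117  0.0056  0.0247]
 [-0.0127  0.0009  0.029 ]
 [-0.0108  0.0053  0.0297]
 [-0.0092  0.0058  0.0314]
 [-0.0121  0.0009  0.0347]
 [-0.0129 -0.0063  0.0378]
 [-0.0111  0.0063  0.0384]
 [-0.0138  0.001   0.0408]
 [-0.0085  0.0062  0.0443]
 [-0.0089  0.0087  0.0453]]
(483, array([ 0.6178, -0.3028,  0.0439]), array([ 0.619 , -0.3035,  0.0299]))
```

All three cameras put the shut fingertips about 26 mm above the reported TCP. I'll open and measure that offset with the fingers open too.

Call:
{"api": "drive_tool", "payload": {
  "targets": [
    {"dx": 0, "dy": 0, "dz": 0, "rx": 0, "ry": 0, "rz": 0, "jaw": 0.66},
    {"dx": 0, "dy": 0, "dz": 0, "rx": 0, "ry": 0, "rz": 0, "jaw": 0.66},
    {"dx": 0, "dy": 0, "dz": 0, "rx": 0, "ry": 0, "rz": 0, "jaw": 0.66},
    {"dx": 0, "dy": 0, "dz": 0, "rx": 0, "ry": 0, "rz": 0, "jaw": 0.66}
  ]
}}

```text
time_s: 5.03
ee_pos: [0.616, -0.3044, 0.114]
tcp_rot: [-0.0, 1.0, -0.0, -0.0]
force: [0.3, 0.4, -0.4]
opening: 0.659
finger_force: 0.0
```

```bash
cat > tip.py <<'E'
from h import *
s=manip.state(); e=np.array(s["ee_pos"]);print(e,s["opening"])
for n in ["side","wrist","top"]:
    c,im,d=shot(n); P=cloud(c,d)
    for sg in (1,-1):
        Q=P[(abs(P[:,0]-e[0])<.03)&(abs(P[:,1]-e[1]-sg*.035)<.03)&(P[:,2]>.055)&(P[:,2]<.22)]
        Q=Q[np.argsort(Q[:,2])]; print(n,sg,len(Q)); print(np.round(Q[:24:6]-e,4).tolist(), (np.round(Q[:150,1].min()-e[1],4),np.round(Q[:150,1].max()-e[1],4)) if len(Q) else "")
E
python3 tip.py
```

```text
[ 0.61599861 -0.30439212  0.11400967] 0.6590977425540491
side 1 260
[[-0.01, 0.0352, 0.029], [-0.004, 0.0364, 0.0314], [-0.0072, 0.036, 0.0348], [-0.0146, 0.0315, 0.0377]] (np.float64(0.0275), np.float64(0.0632))
side -1 213
[[0.0065, -0.0288, 0.029], [-0.0091, -0.0257, 0.0323], [0.0083, -0.0318, 0.0341], [-0.0124, -0.032, 0.0372]] (np.float64(-0.0589), np.float64(-0.0217))
wrist 1 11344
[[0.0017, 0.0289, 0.0299], [0.0057, 0.0289, 0.0315], [0.0077, 0.0287, 0.0319], [0.0, 0.0286, 0.0323]] (np.float64(0.0285), np.float64(0.0404))
wrist -1 11314
[[0.0019, -0.0276, 0.0303], [0.008, -0.0276, 0.0312], [0.0058, -0.0276, 0.0318], [-0.0025, -0.0275, 0.0322]] (np.float64(-0.0396), np.float64(-0.0272))
top 1 216
[[-0.0089, 0.0333, 0.034], [-0.0107, 0.0313, 0.0407], [-0.0073, 0.0382, 0.0433], [-0.0066, 0.0377, 0.0483]] (np.float64(0.0204), np.float64(0.0596))
top -1 67
[[0.0053, -0.0307, 0.0322], [-0.0082, -0.0292, 0.0346], [-0.0111, -0.0321, 0.0377], [-0.0056, -0.031, 0.0407]] (np.float64(-0.0639), np.float64(-0.029))
```

Call:
{"api": "drive_tool", "payload": {
  "targets": [
    {"dx": 0, "dy": 0, "dz": 0, "rx": 0, "ry": 0, "rz": 0, "jaw": 1},
    {"dx": 0, "dy": 0, "dz": 0, "rx": 0, "ry": 0, "rz": 0, "jaw": 1},
    {"dx": 0, "dy": 0, "dz": 0, "rx": 0, "ry": 0, "rz": 0, "jaw": 1}
  ]
}}

```text
time_s: 5.55
ee_pos: [0.6161, -0.3044, 0.1143]
tcp_rot: [0.0, 1.0, -0.0, 0.0]
force: [-1.0, 0.3, 0.7]
opening: 0.997
finger_force: 0.0
```

```bash
python3 tip.py
```

```text
[ 0.61607234 -0.30437629  0.11429098] 0.9974159097169116
side 1 183
[[-0.0006, 0.0473, 0.0368], [0.0007, 0.0506, 0.0406], [-0.0129, 0.0454, 0.0442], [-0.0088, 0.0552, 0.0464]] (np.float64(0.0082), np.float64(0.0635))
side -1 172
[[0.0046, -0.0439, 0.0373], [-0.0107, -0.0415, 0.0402], [-0.005, -0.0391, 0.0431], [0.0061, -0.0464, 0.0457]] (np.float64(-0.0643), np.float64(-0.0083))
wrist 1 9073
[[-0.0046, 0.0438, 0.0377], [0.0072, 0.0433, 0.0394], [-0.0049, 0.0432, 0.0399], [-0.0006, 0.0433, 0.0401]] (np.float64(0.0428), np.float64(0.0503))
wrist -1 9337
[[0.0014, -0.0424, 0.0385], [0.0055, -0.0423, 0.0394], [-0.0062, -0.0422, 0.0398], [0.0059, -0.0426, 0.0401]] (np.float64(-0.0484), np.float64(-0.0417))
top 1 149
[[-0.0065, 0.0473, 0.0391], [-0.0067, 0.0498, 0.0474], [-0.0064, 0.0497, 0.054], [-0.007, 0.0523, 0.0558]] (np.float64(0.0238), np.float64(0.065))
top -1 37
[[-0.0103, -0.0445, 0.0427], [-0.0072, -0.0449, 0.0469], [-0.0109, -0.0502, 0.0533], [-0.013, -0.0529, 0.083]] (np.float64(-0.0649), np.float64(-0.0439))
```

Tip height above the reported TCP is 25 mm shut, 29 mm at 0.66 and 37 mm fully open, and the fingers are centred laterally. I'll allow for it: grasp the tin with reported TCP at about z = −14 mm.

Call:
{"api": "drive_tool", "payload": {
  "targets": [
    {"dx": 2, "dy": -3, "dz": 50, "rx": 0, "ry": 0, "rz": 0, "jaw": 1},
    {"dx": 0, "dy": 0, "dz": 50, "rx": 0, "ry": 0, "rz": 0, "jaw": 1},
    {"dx": 0, "dy": 0, "dz": 28, "rx": 0, "ry": 0, "rz": 0, "jaw": 1},
    {"dx": 0, "dy": 0, "dz": 0, "rx": 0, "ry": 0, "rz": 0, "jaw": 0.5},
    {"dx": 0, "dy": 0, "dz": 0, "rx": 0, "ry": 0, "rz": 0, "jaw": 0.5},
    {"dx": 0, "dy": 0, "dz": 0, "rx": 0, "ry": 0, "rz": 0, "jaw": 0.5},
    {"dx": 0, "dy": 0, "dz": 0, "rx": 0, "ry": 0, "rz": 0, "jaw": 0.5}
  ]
}}

```text
time_s: 6.58
ee_pos: [0.6187, -0.3017, -0.0124]
tcp_rot: [0.0, 1.0, -0.0, 0.001]
force: [1.1, 0.2, -0.4]
opening: 0.632
finger_force: 63.0
```

Call:
{"api": "drive_tool", "payload": {
  "targets": [
    {"dx": 0, "dy": 0, "dz": -40, "rx": 0, "ry": 0, "rz": 0, "jaw": 0.4},
    {"dx": 0, "dy": 0, "dz": -40, "rx": 0, "ry": 0, "rz": 0, "jaw": 0.4},
    {"dx": -5, "dy": -30, "dz": 0, "rx": 0, "ry": 0, "rz": 0, "jaw": 0.4},
    {"dx": -5, "dy": -50, "dz": 0, "rx": 0, "ry": 0, "rz": 0, "jaw": 0.4},
    {"dx": -5, "dy": -50, "dz": 0, "rx": 0, "ry": 0, "rz": 0, "jaw": 0.4},
    {"dx": -5, "dy": -50, "dz": 0, "rx": 0, "ry": 0, "rz": 0, "jaw": 0.4},
    {"dx": -5, "dy": -50, "dz": 0, "rx": 0, "ry": 0, "rz": 0, "jaw": 0.4},
    {"dx": -4, "dy": -50, "dz": 0, "rx": 0, "ry": 0, "rz": 0, "jaw": 0.4}
  ]
}}

```text
time_s: 7.58
ee_pos: [0.5892, -0.0198, 0.067]
tcp_rot: [-0.0, 1.0, -0.0, 0.001]
force: [0.7, 0.7, -0.7]
opening: 0.633
finger_force: 63.4
```

Call:
{"api": "drive_tool", "payload": {
  "targets": [
    {"dx": 0, "dy": -50, "dz": 0, "rx": 0, "ry": 0, "rz": 0, "jaw": 0.4},
    {"dx": 0, "dy": -50, "dz": 0, "rx": 0, "ry": 0, "rz": 0, "jaw": 0.4},
    {"dx": 0, "dy": -50, "dz": 0, "rx": 0, "ry": 0, "rz": 0, "jaw": 0.4},
    {"dx": 0, "dy": -49, "dz": 0, "rx": 0, "ry": 0, "rz": 0, "jaw": 0.4},
    {"dx": 0, "dy": -30, "dz": 0, "rx": 0, "ry": 0, "rz": 0, "jaw": 0.4},
    {"dx": 0, "dy": 0, "dz": 0, "rx": 0, "ry": 0, "rz": 0, "jaw": 0.4},
    {"dx": 0, "dy": 0, "dz": 0, "rx": 0, "ry": 0, "rz": 0, "jaw": 0.4}
  ]
}}

```text
time_s: 8.45
ee_pos: [0.5892, 0.2068, 0.0666]
tcp_rot: [0.0, 1.0, -0.0, 0.0]
force: [-0.1, 0.2, -0.3]
opening: 0.634
finger_force: 63.4
```

```bash
python3 w.py w4.png 2>/dev/null; python3 -c "
from h import *
for n in ['top','side']:
  c,im,d=shot(n,n+'4.png');P=cloud(c,d);print(n,blob(P,S['mat'],.05,.1,.14),blob(P,S['mat'],.065,.003,.009),blob(P,S['wide'],.06,.0065,.015))
print(manip.state()['ee_pos'],manip.state()['opening'])"
```

```text
8.5 [0.58933653 0.20622288 0.0665972 ] [ 3.03944041e-04  9.99999648e-01 -7.68417188e-04  1.48268799e-04] cam [0.67109124 0.20743677 0.23512553] [-3.16545636e-01 -3.38945432e-04 -9.48577222e-01]
large 710 [ 0.4329 -0.0297  0.0267] [ 0.4278 -0.0398  0.0261]
medium 0 [nan nan nan] [0 0 0]
small 244 [0.4266 0.0875 0.0188] [0.4327 0.0741 0.0212]
tin 0 [nan nan nan] [0 0 0]
ring 588 [0.4671 0.2431 0.0296] [0.4611 0.2405 0.0236]
porous 0 [nan nan nan] [0 0 0]
wide 0 [nan nan nan] [0 0 0]
middle 4489 [0.6206 0.0404 0.0095] [0.6193 0.0403 0.0396]
narrow 0 [nan nan nan] [0 0 0]
mat 7244 [0.607  0.2088 0.0059] [0.5933 0.204  0.0544]
top (274, array([0.5725, 0.1979, 0.1222]), array([0.5804, 0.1994, 0.0374])) (665, array([0.5771, 0.195 , 0.0049]), array([0.5898, 0.204 , 0.0637])) (618, array([ 0.6198, -0.2997,  0.0082]), array([ 0.6197, -0.2998,  0.0452]))
side (764, array([0.5776, 0.2126, 0.1222]), array([0.5803, 0.2049, 0.0469])) (1026, array([0.5874, 0.2113, 0.0046]), array([0.5883, 0.2088, 0.0506])) (132, array([ 0.6155, -0.2931,  0.0079]), array([ 0.6173, -0.2963,  0.048 ]))
[0.58944056 0.20603961 0.06652573] 0.6320137901092344
```

View pics/w4.png

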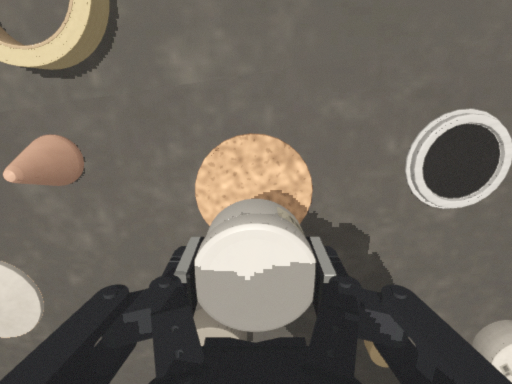

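Wrist view: the tin is held upright at (255,275) above the cork mat (253,190). Middle seat is at (462,160), ring at the left edge. I'm lowering it 79 mm and opening.

Call:
{"api": "drive_tool", "payload": {
  "targets": [
    {"dx": 1, "dy": -1, "dz": 40, "rx": 0, "ry": 0, "rz": 0, "jaw": 0.4},
    {"dx": 0, "dy": 0, "dz": 30, "rx": 0, "ry": 0, "rz": 0, "jaw": 0.4},
    {"dx": 0, "dy": 0, "dz": 9, "rx": 0, "ry": 0, "rz": 0, "jaw": 0.4},
    {"dx": 0, "dy": 0, "dz": 0, "rx": 0, "ry": 0, "rz": 0, "jaw": 0.4},
    {"dx": 0, "dy": 0, "dz": 0, "rx": 0, "ry": 0, "rz": 0, "jaw": 0.8},
    {"dx": 0, "dy": 0, "dz": 0, "rx": 0, "ry": 0, "rz": 0, "jaw": 1},
    {"dx": 0, "dy": 0, "dz": 0, "rx": 0, "ry": 0, "rz": 0, "jaw": 1},
    {"dx": 0, "dy": 0, "dz": -30, "rx": 0, "ry": 0, "rz": 0, "jaw": 1}
  ]
}}

```text
time_s: 9.6
ee_pos: [0.5889, 0.2082, 0.016]
tcp_rot: [0.001, 1.0, -0.0, -0.002]
force: [-0.4, -0.0, 0.6]
opening: 1.001
finger_force: 0.0
```

Call:
{"api": "drive_tool", "payload": {
  "targets": [
    {"dx": 0, "dy": 0, "dz": -40, "rx": 0, "ry": 0, "rz": 0, "jaw": 1},
    {"dx": 0, "dy": 25, "dz": -30, "rx": 0, "ry": 0, "rz": 0, "jaw": 1},
    {"dx": 0, "dy": 50, "dz": 0, "rx": 0, "ry": 0, "rz": 0, "jaw": 1},
    {"dx": 0, "dy": 50, "dz": 0, "rx": 0, "ry": 0, "rz": 0, "jaw": 1},
    {"dx": 0, "dy": 55, "dz": 0, "rx": 0, "ry": 0, "rz": 0, "jaw": 1},
    {"dx": 0, "dy": 55, "dz": 0, "rx": 0, "ry": 0, "rz": 0, "jaw": 1},
    {"dx": 0, "dy": 55, "dz": 0, "rx": 0, "ry": 0, "rz": 0, "jaw": 1},
    {"dx": 2, "dy": 41, "dz": 0, "rx": 0, "ry": 0, "rz": 0, "jaw": 1}
  ]
}}

```text
time_s: 10.6
ee_pos: [0.5917, -0.1252, 0.0875]
tcp_rot: [0.0, 1.0, -0.001, 0.0]
force: [1.0, 0.6, 0.2]
opening: 1.0
finger_force: 0.0
```

```bash
python3 - <<'E' 2>/dev/null
from h import *
s=manip.state();print(s["ee_pos"])
c,im,d=shot("wrist");P=cloud(c,d);print(manip.state()["ee_pos"]); print("med",blob(P,G["medium"],.05,.015,.03),"wide",blob(P,S["wide"],.065,.0075,.013))
print("mid",blob(P,S["middle"],.06,.0075,.013))
c,im,d=shot("top","top5.png");P=cloud(c,d);print("tin",blob(P,S["mat"],.06,.037,.05),"mat",blob(P,S["mat"],.055,.003,.009),"ring",blob(P,G["ring"],.06,.022,.036),"med",blob(P,G["medium"],.05,.015,.03))
E
```

```text
[ 0.5916852  -0.12524191  0.08751263]
[ 0.59172478 -0.13177219  0.08785715]
med (2260, array([ 0.5922, -0.1212,  0.0209]), array([ 0.5921, -0.1218,  0.0252])) wide (4779, array([ 0.6219, -0.2972,  0.009 ]), array([ 0.6203, -0.2973,  0.0457]))
mid (3679, array([0.6206, 0.0401, 0.0095]), array([0.6192, 0.0399, 0.0392]))
tin (0, array([nan, nan, nan]), array([0, 0, 0])) mat (1, array([0.6409, 0.2003, 0.0047]), array([0, 0, 0])) ring (0, array([nan, nan, nan]), array([0, 0, 0])) med (0, array([nan, nan, nan]), array([0, 0, 0]))
```

Call:
{"api": "drive_tool", "payload": {
  "targets": [
    {"dx": 0, "dy": 0, "dz": 50, "rx": 0, "ry": 0, "rz": 0, "jaw": 1},
    {"dx": 0, "dy": 0, "dz": 17, "rx": 0, "ry": 0, "rz": 0, "jaw": 1},
    {"dx": 0, "dy": 0, "dz": 0, "rx": 0, "ry": 0, "rz": 0, "jaw": 1}
  ]
}}

```text
time_s: 11.08
ee_pos: [0.5913, -0.1215, 0.0193]
tcp_rot: [-0.0, 1.0, 0.0, -0.001]
force: [0.6, -0.6, 0.8]
opening: 1.004
finger_force: 0.0
```

Call:
{"api": "drive_tool", "payload": {
  "targets": [
    {"dx": 0, "dy": 0, "dz": 30, "rx": 0, "ry": 0, "rz": 0, "jaw": 1},
    {"dx": 0, "dy": 0, "dz": 11, "rx": 0, "ry": 0, "rz": 0, "jaw": 0.8},
    {"dx": 0, "dy": 0, "dz": 0, "rx": 0, "ry": 0, "rz": 0, "jaw": 0.4},
    {"dx": 0, "dy": 0, "dz": 0, "rx": 0, "ry": 0, "rz": 0, "jaw": 0.4},
    {"dx": 0, "dy": 0, "dz": 0, "rx": 0, "ry": 0, "rz": 0, "jaw": 0.4},
    {"dx": 0, "dy": 0, "dz": 0, "rx": 0, "ry": 0, "rz": 0, "jaw": 0.4}
  ]
}}

```text
time_s: 11.82
ee_pos: [0.5925, -0.1224, -0.0197]
tcp_rot: [0.0, 1.0, -0.0, 0.001]
force: [-2.1, 0.3, 6.9]
opening: 0.546
finger_force: 62.7
```

Call:
{"api": "drive_tool", "payload": {
  "targets": [
    {"dx": 0, "dy": 0, "dz": -30, "rx": 0, "ry": 0, "rz": 0, "jaw": 0.3},
    {"dx": 0, "dy": 0, "dz": -30, "rx": 0, "ry": 0, "rz": 0, "jaw": 0.3},
    {"dx": 7, "dy": -30, "dz": 0, "rx": 0, "ry": 0, "rz": 0, "jaw": 0.3},
    {"dx": 7, "dy": -45, "dz": 0, "rx": 0, "ry": 0, "rz": 0, "jaw": 0.3},
    {"dx": 7, "dy": -45, "dz": 0, "rx": 0, "ry": 0, "rz": 0, "jaw": 0.3},
    {"dx": 5, "dy": -42, "dz": 0, "rx": 0, "ry": 0, "rz": 0, "jaw": 0.3},
    {"dx": 0, "dy": 0, "dz": 0, "rx": 0, "ry": 0, "rz": 0, "jaw": 0.3},
    {"dx": 0, "dy": 0, "dz": 0, "rx": 0, "ry": 0, "rz": 0, "jaw": 0.3}
  ]
}}

```text
time_s: 12.82
ee_pos: [0.618, 0.0393, 0.0393]
tcp_rot: [0.0, 1.0, 0.0, -0.0]
force: [0.8, -0.5, -2.1]
opening: 0.55
finger_force: 62.9
```

```bash
python3 - <<'E' 2>/dev/null
from h import *
s=manip.state();print(s["ee_pos"],s["opening"])
c,im,d=shot("wrist","w6.png");P=cloud(c,d); e=manip.state()["ee_pos"];print(e)
for lo,hi in [(.04,.06),(.06,.08),(.08,.09)]: print(lo,blob(P,e,.03,lo,hi))
print("mid",blob(P,S["middle"],.06,.0075,.013))
E
```

```text
[0.6179695  0.0392828  0.03933475] 0.5499372802522641
[0.61795751 0.03843697 0.03934997]
0.04 (7, array([0.6253, 0.0316, 0.0596]), array([0.6267, 0.0317, 0.012 ]))
0.06 (4671, array([0.6237, 0.0392, 0.0793]), array([0.6212, 0.0385, 0.0291]))
0.08 (3023, array([0.618 , 0.0404, 0.0804]), array([0.6217, 0.0385, 0.0289]))
mid (3172, array([0.6331, 0.04  , 0.0098]), array([0.6195, 0.0401, 0.0389]))
```

View pics/w6.png

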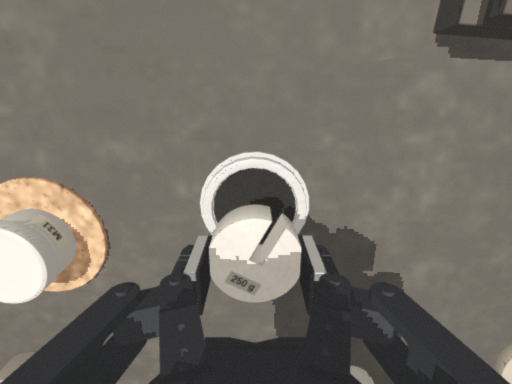

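Wrist view: the 250 g medium weight is held level at (255,255) above the middle seat (255,195). The tin stands on the mat at the left (45,235). I'm lowering it 53 mm.

Call:
{"api": "drive_tool", "payload": {
  "targets": [
    {"dx": 1, "dy": 0, "dz": 30, "rx": 0, "ry": 0, "rz": 0, "jaw": 0.3},
    {"dx": 0, "dy": 0, "dz": 18, "rx": 0, "ry": 0, "rz": 0, "jaw": 0.3},
    {"dx": 0, "dy": 0, "dz": 5, "rx": 0, "ry": 0, "rz": 0, "jaw": 0.3},
    {"dx": 0, "dy": 0, "dz": 0, "rx": 0, "ry": 0, "rz": 0, "jaw": 0.3},
    {"dx": 0, "dy": 0, "dz": 0, "rx": 0, "ry": 0, "rz": 0, "jaw": 0.7},
    {"dx": 0, "dy": 0, "dz": 0, "rx": 0, "ry": 0, "rz": 0, "jaw": 1},
    {"dx": 0, "dy": 0, "dz": 0, "rx": 0, "ry": 0, "rz": 0, "jaw": 1},
    {"dx": 0, "dy": 0, "dz": -40, "rx": 0, "ry": 0, "rz": 0, "jaw": 1}
  ]
}}

```text
time_s: 13.88
ee_pos: [0.6174, 0.0396, 0.0244]
tcp_rot: [0.0, 1.0, -0.0, -0.002]
force: [0.5, 0.6, 0.4]
opening: 1.002
finger_force: 0.0
```

Call:
{"api": "drive_tool", "payload": {
  "targets": [
    {"dx": 0, "dy": 0, "dz": -50, "rx": 0, "ry": 0, "rz": 0, "jaw": 1},
    {"dx": -48, "dy": 22, "dz": -10, "rx": 0, "ry": 0, "rz": 0, "jaw": 1},
    {"dx": -48, "dy": 22, "dz": 0, "rx": 0, "ry": 0, "rz": 0, "jaw": 1},
    {"dx": -48, "dy": 22, "dz": 0, "rx": 0, "ry": 0, "rz": 0, "jaw": 1},
    {"dx": -48, "dy": 23, "dz": 0, "rx": 0, "ry": 0, "rz": 0.16, "jaw": 1},
    {"dx": 0, "dy": 0, "dz": 0, "rx": 0, "ry": 0, "rz": 0.17, "jaw": 1},
    {"dx": 0, "dy": 0, "dz": 0, "rx": 0, "ry": 0, "rz": 0.17, "jaw": 1},
    {"dx": 0, "dy": 0, "dz": 0, "rx": 0, "ry": 0, "rz": 0, "jaw": 1}
  ]
}}

```text
time_s: 14.88
ee_pos: [0.4273, -0.0493, 0.0864]
tcp_rot: [0.0, 0.969, -0.247, 0.0]
force: [-0.1, 0.1, -0.2]
opening: 1.0
finger_force: 0.0
```

```bash
python3 - <<'E' 2>/dev/null
from h import *
c,im,d=shot("wrist","w7.png");P=cloud(c,d); s=manip.state();print(s["ee_pos"],s["joint_pos"])
print("large",blob(P,G["large"],.05,.02,.034),"mid wt",blob(P,S["middle"],.045,.018,.04),"small",blob(P,G["small"],.05,.012,.025))
E
```

```text
[ 0.42730906 -0.04924567  0.08635691] [-0.19473602  0.48552322  0.24778817  2.37679674 -0.38023623  0.31272947
 -1.67826469]
large (3026, array([ 0.4278, -0.0481,  0.0269]), array([ 0.4271, -0.0482,  0.0281])) mid wt (3560, array([0.6128, 0.0348, 0.0266]), array([0.6173, 0.0389, 0.0254])) small (1192, array([0.4375, 0.0718, 0.0188]), array([0.4326, 0.0731, 0.0215]))
```

View pics/w7.png

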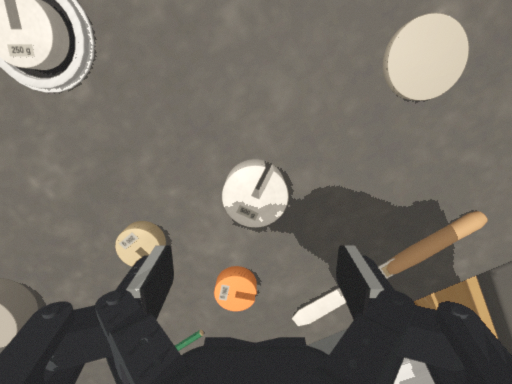

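Wrist view: the medium weight lies in the middle seat (upper left). The large weight is at (255,193), the yellowish small at (140,245), orange at (235,288), and the porous disc at (427,57). I'm descending on the large one.

Call:
{"api": "drive_tool", "payload": {
  "targets": [
    {"dx": 0, "dy": 0, "dz": 45, "rx": 0, "ry": 0, "rz": 0, "jaw": 1},
    {"dx": 0, "dy": 0, "dz": 45, "rx": 0, "ry": 0, "rz": 0, "jaw": 1},
    {"dx": 0, "dy": 0, "dz": 17, "rx": 0, "ry": 0, "rz": 0, "jaw": 1},
    {"dx": 0, "dy": 0, "dz": 0, "rx": 0, "ry": 0, "rz": 0, "jaw": 0.4},
    {"dx": 0, "dy": 0, "dz": 0, "rx": 0, "ry": 0, "rz": 0, "jaw": 0.4},
    {"dx": 0, "dy": 0, "dz": 0, "rx": 0, "ry": 0, "rz": 0, "jaw": 0.4},
    {"dx": 0, "dy": 0, "dz": 0, "rx": 0, "ry": 0, "rz": 0, "jaw": 0.4}
  ]
}}

```text
time_s: 15.8
ee_pos: [0.4297, -0.0447, 0.0052]
tcp_rot: [-0.006, 0.969, -0.247, -0.0]
force: [-0.5, 0.5, 1.3]
opening: 0.399
finger_force: 0.0
```

```bash
python3 - <<'E' 2>/dev/null
from h import *
s=manip.state();print(s["ee_pos"],s["tcp_rot"],np.round(s["joint_pos"],3))
c,im,d=shot("wrist");P=cloud(c,d)
print("large",blob(P,G["large"],.05,.02,.034))
E
```

```text
[ 0.42968507 -0.04465077  0.00516111] [-6.49293859e-03  9.69049561e-01 -2.46780581e-01 -3.65854505e-04] [-0.094  0.659  0.112  2.414 -0.868  0.106 -1.21 ]
large (5261, array([ 0.4307, -0.0475,  0.0269]), array([ 0.4274, -0.0481,  0.0284]))
```

Joint 6 hit its lower limit (0.11), so that depth isn't reachable with the tool straight down at this radius. I'll go up, turn back to closing along world y, and tilt the tool about its closing axis by 0.25 rad (fingers pointing back toward the base), which frees joint 6.

Call:
{"api": "drive_tool", "payload": {
  "targets": [
    {"dx": 0, "dy": 0, "dz": -40, "rx": 0, "ry": 0, "rz": 0, "jaw": 1},
    {"dx": 0, "dy": 0, "dz": -30, "rx": 0, "ry": 0, "rz": -0.16, "jaw": 1},
    {"dx": 0, "dy": 0, "dz": 0, "rx": 0, "ry": 0, "rz": -0.17, "jaw": 1},
    {"dx": 0, "dy": 0, "dz": 0, "rx": 0, "ry": 0, "rz": -0.17, "jaw": 1},
    {"dx": 0, "dy": 0, "dz": 0, "rx": 0, "ry": -0.13, "rz": 0, "jaw": 1},
    {"dx": 0, "dy": 0, "dz": 0, "rx": 0, "ry": -0.12, "rz": 0, "jaw": 1},
    {"dx": 0, "dy": 0, "dz": 0, "rx": 0, "ry": 0, "rz": 0, "jaw": 1},
    {"dx": 0, "dy": 0, "dz": 0, "rx": 0, "ry": 0, "rz": 0, "jaw": 1}
  ]
}}

```text
time_s: 16.85
ee_pos: [0.4282, -0.0455, 0.0745]
tcp_rot: [-0.006, 0.992, 0.001, -0.124]
force: [-0.5, 0.1, 0.4]
opening: 0.999
finger_force: 0.0
```

```bash
cat > go.py <<'E'
from h import *
import sys
# usage: go.py x y z  -> tool-axis shift (mm) to a reported-TCP target
s=manip.state(); q=s["tcp_rot"]; R=Ro.from_quat([q[1],q[2],q[3],q[0]])
print("pos",np.round(s["ee_pos"],4),"axes x,z",np.round(R.as_matrix()[:,[0,2]].T,3).tolist(),"q",np.round(s["joint_pos"],2),"open",round(s["opening"],3))
print("shift mm",np.round(R.inv().apply(np.array([float(a) for a in sys.argv[1:4]])-s["ee_pos"])*1000,1))
E
python3 go.py .419 -.0485 -.0185
```

```text
pos [ 0.4282 -0.0455  0.0745] axes x,z [[0.969, 0.004, -0.246], [-0.246, 0.012, -0.969]] q [-0.33  0.63  0.47  2.21 -0.43  0.66 -1.09] open 0.999
shift mm [13.9  4.2 92.4]
```

Call:
{"api": "drive_tool", "payload": {
  "targets": [
    {"dx": 14, "dy": 3, "dz": 30, "rx": -0.012, "ry": 0, "rz": 0, "jaw": 1},
    {"dx": 0, "dy": 0, "dz": 30, "rx": 0, "ry": 0, "rz": 0, "jaw": 1},
    {"dx": 0, "dy": 0, "dz": 12, "rx": 0, "ry": 0, "rz": 0, "jaw": 1},
    {"dx": 0, "dy": 0, "dz": 0, "rx": 0, "ry": 0, "rz": 0, "jaw": 1},
    {"dx": 0, "dy": 0, "dz": 0, "rx": 0, "ry": 0, "rz": 0, "jaw": 1}
  ]
}}

```text
time_s: 17.48
ee_pos: [0.4254, -0.0483, 0.0021]
tcp_rot: [-0.001, 0.992, 0.002, -0.123]
force: [-0.5, -0.0, 0.1]
opening: 1.0
finger_force: 0.0
```

```bash
python3 go.py .419 -.0485 -.0185
```

```text
pos [ 0.4254 -0.0483  0.0021] axes x,z [[0.97, 0.003, -0.245], [-0.245, 0.001, -0.97]] q [-0.26  0.75  0.37  2.24 -0.52  0.5  -1.02] open 1.0
shift mm [-1.2  0.2 21.6]
```

Joint 6 has plenty of room now. I'll go down the last 21 mm and close.

Call:
{"api": "drive_tool", "payload": {
  "targets": [
    {"dx": -1, "dy": 0, "dz": 21, "rx": 0, "ry": 0, "rz": 0, "jaw": 1},
    {"dx": 0, "dy": 0, "dz": 0, "rx": 0, "ry": 0, "rz": 0, "jaw": 1},
    {"dx": 0, "dy": 0, "dz": 0, "rx": 0, "ry": 0, "rz": 0, "jaw": 0.4},
    {"dx": 0, "dy": 0, "dz": 0, "rx": 0, "ry": 0, "rz": 0, "jaw": 0.4},
    {"dx": 0, "dy": 0, "dz": 0, "rx": 0, "ry": 0, "rz": 0, "jaw": 0.4},
    {"dx": 0, "dy": 0, "dz": 0, "rx": 0, "ry": 0, "rz": 0, "jaw": 0.4}
  ]
}}

```text
time_s: 18.23
ee_pos: [0.4197, -0.0485, -0.0177]
tcp_rot: [-0.0, 0.992, 0.002, -0.123]
force: [0.9, -0.4, 11.7]
opening: 0.621
finger_force: 61.3
```

```bash
python3 go.py .419 -.0485 .05
```

```text
pos [ 0.4197 -0.0485 -0.0177] axes x,z [[0.97, 0.004, -0.244], [-0.244, 0.0, -0.97]] q [-0.24  0.78  0.33  2.26 -0.55  0.44 -1.  ] open 0.621
shift mm [-17.2  -0.  -65.5]
```

Call:
{"api": "drive_tool", "payload": {
  "targets": [
    {"dx": -8, "dy": 0, "dz": -34, "rx": 0, "ry": 0, "rz": 0, "jaw": 0.3},
    {"dx": -9, "dy": 0, "dz": -34, "rx": 0, "ry": 0, "rz": 0, "jaw": 0.3},
    {"dx": 31, "dy": 41, "dz": -8, "rx": 0, "ry": 0, "rz": 0, "jaw": 0.3},
    {"dx": 31, "dy": 42, "dz": -8, "rx": 0, "ry": 0, "rz": 0, "jaw": 0.3},
    {"dx": 31, "dy": 42, "dz": -8, "rx": 0, "ry": 0, "rz": 0, "jaw": 0.3},
    {"dx": 31, "dy": 42, "dz": -8, "rx": 0, "ry": 0, "rz": 0, "jaw": 0.3},
    {"dx": 31, "dy": 42, "dz": -8, "rx": 0, "ry": 0, "rz": 0, "jaw": 0.3},
    {"dx": 31, "dy": 41, "dz": -7, "rx": 0, "ry": 0, "rz": 0, "jaw": 0.3}
  ]
}}

```text
time_s: 19.23
ee_pos: [0.6127, -0.2984, 0.0507]
tcp_rot: [-0.001, 0.992, 0.002, -0.124]
force: [1.8, 0.0, -5.7]
opening: 0.621
finger_force: 68.2
```

Call:
{"api": "drive_tool", "payload": {
  "targets": [
    {"dx": 0, "dy": 0, "dz": 0, "rx": 0, "ry": 0, "rz": 0, "jaw": 0.3},
    {"dx": 0, "dy": 0, "dz": 0, "rx": 0, "ry": 0, "rz": 0, "jaw": 0.3}
  ]
}}

```text
time_s: 19.48
ee_pos: [0.6111, -0.2968, 0.0501]
tcp_rot: [-0.001, 0.992, 0.002, -0.125]
force: [0.3, 0.1, -5.6]
opening: 0.622
finger_force: 68.2
```

```bash
python3 go.py .612 -.298 -.0117; python3 - <<'E' 2>/dev/null
from h import *
c,im,d=shot("wrist","w8.png");P=cloud(c,d); e=np.array(manip.state()["ee_pos"])
g=e+[.0073,0,.0177+.026]; print("expect top",g)
Q=P[(np.hypot(P[:,0]-g[0],P[:,1]-g[1])<.025)&(abs(P[:,2]-g[2])<.012)]
A=np.c_[Q[:,:2]-g[:2],np.ones(len(Q))]; k=np.linalg.lstsq(A,Q[:,2],rcond=None)[0]; print("plane",len(Q),k)
print("disc",blob(P,g,.04,g[2]-.008,g[2]+.008),"wide",blob(P,S["wide"],.06,.0075,.013))
E
```

```text
pos [ 0.6111 -0.2968  0.0501] axes x,z [[0.969, 0.004, -0.248], [-0.248, 0.002, -0.969]] q [ 0.04  0.88  0.51  1.64 -0.35  0.96 -0.9 ] open 0.622
shift mm [16.2  1.4 59.7]
expect top [ 0.61839463 -0.2961086   0.09399015]
plane 5357 [-0.01594155  0.04053411  0.0940502 ]
disc (8606, array([ 0.6246, -0.296 ,  0.0943]), array([ 0.6282, -0.296 ,  0.0387])) wide (4935, array([ 0.6322, -0.2974,  0.0086]), array([ 0.6203, -0.2975,  0.0449]))
```

View pics/w8.png

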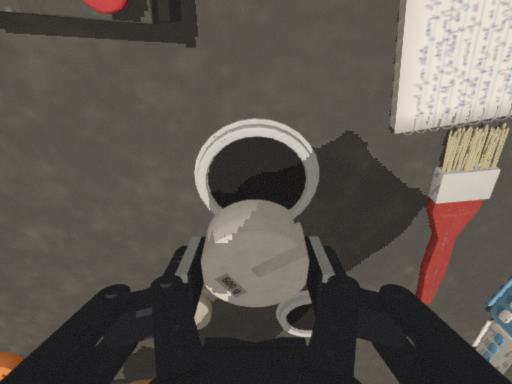

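Wrist view: the 500 g large weight is held level at (255,252) over the wide seat (257,175). I'm lowering it and releasing.

Call:
{"api": "drive_tool", "payload": {
  "targets": [
    {"dx": 8, "dy": 1, "dz": 30, "rx": 0, "ry": 0, "rz": 0, "jaw": 0.3},
    {"dx": 6, "dy": 0, "dz": 22, "rx": 0, "ry": 0, "rz": 0, "jaw": 0.3},
    {"dx": 2, "dy": 0, "dz": 7, "rx": 0, "ry": 0, "rz": 0, "jaw": 0.3},
    {"dx": 0, "dy": 0, "dz": 0, "rx": 0, "ry": 0, "rz": 0, "jaw": 0.3},
    {"dx": 0, "dy": 0, "dz": 0, "rx": 0, "ry": 0, "rz": 0, "jaw": 0.7},
    {"dx": 0, "dy": 0, "dz": 0, "rx": 0, "ry": 0, "rz": 0, "jaw": 1},
    {"dx": 0, "dy": 0, "dz": 0, "rx": 0, "ry": 0, "rz": 0, "jaw": 1},
    {"dx": 0, "dy": 0, "dz": -40, "rx": 0, "ry": 0, "rz": 0, "jaw": 1}
  ]
}}

```text
time_s: 20.52
ee_pos: [0.6206, -0.2976, 0.0266]
tcp_rot: [-0.001, 0.992, 0.002, -0.127]
force: [1.4, -0.2, 0.0]
opening: 1.0
finger_force: 0.0
```

```bash
python3 go.py .44 .0725 .08
```

```text
pos [ 0.6206 -0.2976  0.0266] axes x,z [[0.968, 0.004, -0.251], [-0.251, 0.002, -0.968]] q [ 0.05  0.91  0.5   1.62 -0.36  0.95 -0.9 ] open 1.0
shift mm [-186.9 -370.8   -5.5]
```

Call:
{"api": "drive_tool", "payload": {
  "targets": [
    {"dx": -12, "dy": 0, "dz": -48, "rx": 0, "ry": 0, "rz": 0, "jaw": 1},
    {"dx": -25, "dy": -53, "dz": 6, "rx": 0, "ry": 0, "rz": 0, "jaw": 1},
    {"dx": -25, "dy": -53, "dz": 6, "rx": 0, "ry": 0, "rz": 0, "jaw": 1},
    {"dx": -25, "dy": -53, "dz": 6, "rx": 0, "ry": 0, "rz": 0, "jaw": 1},
    {"dx": -25, "dy": -53, "dz": 6, "rx": 0, "ry": 0, "rz": 0, "jaw": 1},
    {"dx": -25, "dy": -53, "dz": 6, "rx": 0, "ry": 0, "rz": 0, "jaw": 1},
    {"dx": -25, "dy": -53, "dz": 6, "rx": 0, "ry": 0, "rz": 0, "jaw": 1},
    {"dx": -24, "dy": -53, "dz": 6, "rx": 0, "ry": 0, "rz": 0, "jaw": 1}
  ]
}}

```text
time_s: 21.52
ee_pos: [0.442, 0.0734, 0.0809]
tcp_rot: [-0.001, 0.992, 0.002, -0.124]
force: [0.6, 0.1, -0.6]
opening: 1.0
finger_force: 0.0
```

Call:
{"api": "drive_tool", "payload": {
  "targets": [
    {"dx": 0, "dy": 0, "dz": 0, "rx": 0, "ry": 0, "rz": 0, "jaw": 1},
    {"dx": 0, "dy": 0, "dz": 0, "rx": 0, "ry": 0, "rz": 0, "jaw": 1}
  ]
}}

```text
time_s: 21.78
ee_pos: [0.4432, 0.0716, 0.0808]
tcp_rot: [-0.0, 0.992, 0.002, -0.123]
force: [-0.3, -0.5, 1.0]
opening: 1.002
finger_force: 0.0
```

```bash
python3 - <<'E' 2>/dev/null
from h import *
c,im,d=shot("wrist","w9.png");P=cloud(c,d)
print("small",blob(P,G["small"],.04,.012,.025))
c,im,d=shot("top","top9.png");P=cloud(c,d);print("large",blob(P,S["wide"],.045,.02,.045),"narrow",blob(P,S["narrow"],.05,.0065,.015))
print("tin",blob(P,S["mat"],.06,.037,.05))
E
python3 go.py .424 .0725 -.0185
```

```text
small (1603, array([0.4361, 0.0737, 0.0189]), array([0.4328, 0.0736, 0.0214]))
large (414, array([ 0.6184, -0.2977,  0.0316]), array([ 0.6201, -0.2998,  0.0281])) narrow (401, array([ 0.4502, -0.3584,  0.0085]), array([ 0.4507, -0.3586,  0.034 ]))
tin (0, array([nan, nan, nan]), array([0, 0, 0]))
pos [0.4434 0.0707 0.0807] axes x,z [[0.969, 0.002, -0.245], [-0.245, 0.0, -0.969]] q [-0.56  0.63  0.48  2.17 -0.48  0.71 -1.28] open 0.999
shift mm [  5.5  -1.8 100.9]
```

View pics/w9.png

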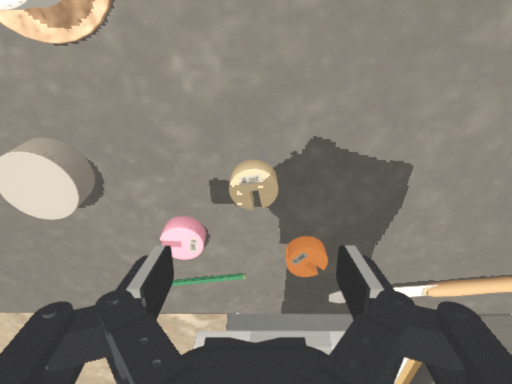

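Wrist view: the yellowish small weight is at (253,185), with pink at (184,238) and orange at (306,256) clear of the fingers. The large weight is seated correctly (offset about 1 mm). I'm descending.

Call:
{"api": "drive_tool", "payload": {
  "targets": [
    {"dx": 7, "dy": -2, "dz": 40, "rx": 0, "ry": 0, "rz": 0, "jaw": 1},
    {"dx": 0, "dy": 0, "dz": 40, "rx": 0, "ry": 0, "rz": 0, "jaw": 1},
    {"dx": 0, "dy": 0, "dz": 19, "rx": 0, "ry": 0, "rz": 0, "jaw": 1},
    {"dx": 0, "dy": 0, "dz": 0, "rx": 0, "ry": 0, "rz": 0, "jaw": 1},
    {"dx": 0, "dy": 0, "dz": 0, "rx": 0, "ry": 0, "rz": 0, "jaw": 0.8}
  ]
}}

```text
time_s: 22.5
ee_pos: [0.4259, 0.0731, -0.0167]
tcp_rot: [-0.0, 0.992, 0.001, -0.124]
force: [-0.7, 0.2, -0.3]
opening: 0.813
finger_force: 0.0
```

```bash
python3 go.py .4255 .073 -.0175
```

```text
pos [ 0.4259  0.0731 -0.0167] axes x,z [[0.969, 0.002, -0.245], [-0.245, 0.001, -0.969]] q [-0.47  0.78  0.32  2.24 -0.62  0.48 -1.17] open 0.813
shift mm [-0.2  0.1  0.9]
```

Call:
{"api": "drive_tool", "payload": {
  "targets": [
    {"dx": 0, "dy": 0, "dz": 1, "rx": 0, "ry": 0, "rz": 0, "jaw": 0.3},
    {"dx": 0, "dy": 0, "dz": 0, "rx": 0, "ry": 0, "rz": 0, "jaw": 0.3},
    {"dx": 0, "dy": 0, "dz": 0, "rx": 0, "ry": 0, "rz": 0, "jaw": 0.3},
    {"dx": 0, "dy": 0, "dz": 0, "rx": 0, "ry": 0, "rz": 0, "jaw": 0.3},
    {"dx": 0, "dy": 0, "dz": 0, "rx": 0, "ry": 0, "rz": 0, "jaw": 0.2}
  ]
}}

```text
time_s: 23.12
ee_pos: [0.4255, 0.074, -0.0172]
tcp_rot: [-0.001, 0.992, 0.002, -0.123]
force: [0.9, -0.9, 9.3]
opening: 0.453
finger_force: 59.2
```

```bash
python3 go.py .443 -.357 .05
```

```text
pos [ 0.4255  0.074  -0.0172] axes x,z [[0.97, 0.004, -0.245], [-0.245, 0.001, -0.97]] q [-0.47  0.78  0.32  2.24 -0.62  0.48 -1.17] open 0.453
shift mm [ -1.1 430.9 -69.8]
```

Call:
{"api": "drive_tool", "payload": {
  "targets": [
    {"dx": -8, "dy": 0, "dz": -33, "rx": 0, "ry": 0, "rz": 0, "jaw": 0.2},
    {"dx": -8, "dy": 0, "dz": -33, "rx": 0, "ry": 0, "rz": 0, "jaw": 0.2},
    {"dx": 4, "dy": 40, "dz": -1, "rx": 0, "ry": 0, "rz": 0, "jaw": 0.2},
    {"dx": 4, "dy": 50, "dz": -1, "rx": 0, "ry": 0, "rz": 0, "jaw": 0.2},
    {"dx": 4, "dy": 50, "dz": -1, "rx": 0, "ry": 0, "rz": 0, "jaw": 0.2},
    {"dx": 3, "dy": 50, "dz": -1, "rx": 0, "ry": 0, "rz": 0, "jaw": 0.2},
    {"dx": 0, "dy": 50, "dz": 0, "rx": 0, "ry": 0, "rz": 0, "jaw": 0.2},
    {"dx": 0, "dy": 50, "dz": 0, "rx": 0, "ry": 0, "rz": 0, "jaw": 0.2}
  ]
}}

```text
time_s: 24.12
ee_pos: [0.4422, -0.2176, 0.0499]
tcp_rot: [-0.0, 0.992, 0.002, -0.124]
force: [0.6, -1.2, -1.1]
opening: 0.451
finger_force: 61.8
```

Call:
{"api": "drive_tool", "payload": {
  "targets": [
    {"dx": 0, "dy": 50, "dz": 0, "rx": 0, "ry": 0, "rz": 0, "jaw": 0.2},
    {"dx": 0, "dy": 50, "dz": 0, "rx": 0, "ry": 0, "rz": 0, "jaw": 0.2},
    {"dx": 0, "dy": 40, "dz": 0, "rx": 0, "ry": 0, "rz": 0, "jaw": 0.2},
    {"dx": 0, "dy": 0, "dz": 0, "rx": 0, "ry": 0, "rz": 0, "jaw": 0.2},
    {"dx": 0, "dy": 0, "dz": 0, "rx": 0, "ry": 0, "rz": 0, "jaw": 0.2},
    {"dx": 0, "dy": 0, "dz": 0, "rx": 0, "ry": 0, "rz": 0, "jaw": 0.2}
  ]
}}

```text
time_s: 24.88
ee_pos: [0.4429, -0.3546, 0.0493]
tcp_rot: [-0.001, 0.992, 0.003, -0.124]
force: [-0.3, 0.1, -2.1]
opening: 0.451
finger_force: 61.8
```

```bash
python3 - <<'E' 2>/dev/null
from h import *
c,im,d=shot("wrist","w10.png");P=cloud(c,d); e=np.array(manip.state()["ee_pos"])
g=e+[.0068,0,.0172+.018]; print("expect top",g)
Q=P[(np.hypot(P[:,0]-g[0],P[:,1]-g[1])<.018)&(abs(P[:,2]-g[2])<.012)]
A=np.c_[Q[:,:2]-g[:2],np.ones(len(Q))]; k=np.linalg.lstsq(A,Q[:,2],rcond=None)[0]; print("plane",len(Q),k)
print("disc",blob(P,g,.0215,g[2]-.004,g[2]+.004),"narrow",blob(P,S["narrow"],.05,.0065,.015))
E
python3 go.py .4432 -.3575 -.0112
```

```text
expect top [ 0.44976372 -0.35474384  0.08456436]
plane 2304 [0.03307004 0.00236671 0.08515592]
disc (3435, array([ 0.454 , -0.3541,  0.0852]), array([ 0.4498, -0.3547,  0.0215])) narrow (5061, array([ 0.4547, -0.3564,  0.0079]), array([ 0.451 , -0.3564,  0.0341]))
pos [ 0.443  -0.3547  0.0494] axes x,z [[0.969, 0.006, -0.246], [-0.246, 0.001, -0.969]] q [ 0.19  0.77  0.5   1.95 -0.31  0.73 -0.71] open 0.456
shift mm [15.1  2.9 58.6]
```

View pics/w10.png

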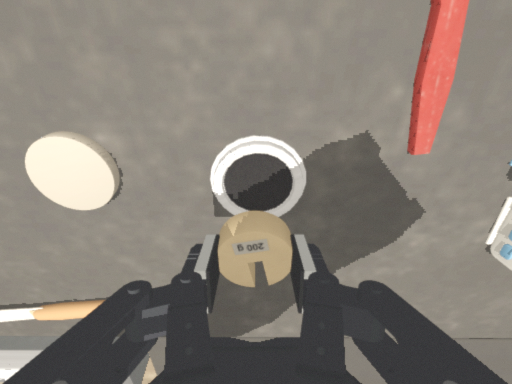

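Wrist view: the 200 g yellowish weight is level at (255,247) above the narrow seat (258,178). The porous disc at (72,172) is clear. I'm lowering it.

Call:
{"api": "drive_tool", "payload": {
  "targets": [
    {"dx": 8, "dy": 2.5, "dz": 30, "rx": 0, "ry": 0, "rz": 0, "jaw": 0.2},
    {"dx": 5, "dy": 0, "dz": 20, "rx": 0, "ry": 0, "rz": 0, "jaw": 0.2},
    {"dx": 2, "dy": 0, "dz": 8, "rx": 0, "ry": 0, "rz": 0, "jaw": 0.2},
    {"dx": 0, "dy": 0, "dz": 0, "rx": 0, "ry": 0, "rz": 0, "jaw": 0.2},
    {"dx": 0, "dy": 0, "dz": 0, "rx": 0, "ry": 0, "rz": 0, "jaw": 0.6},
    {"dx": 0, "dy": 0, "dz": 0, "rx": 0, "ry": 0, "rz": 0, "jaw": 0.9},
    {"dx": 0, "dy": 0, "dz": 0, "rx": 0, "ry": 0, "rz": 0, "jaw": 0.9},
    {"dx": 0, "dy": 0, "dz": -40, "rx": 0, "ry": 0, "rz": 0, "jaw": 0.9}
  ]
}}

```text
time_s: 25.92
ee_pos: [0.4509, -0.3576, 0.0269]
tcp_rot: [-0.002, 0.992, 0.002, -0.126]
force: [1.4, -0.5, 0.1]
opening: 0.895
finger_force: 0.0
```

Call:
{"api": "drive_tool", "payload": {
  "targets": [
    {"dx": 0, "dy": 0, "dz": -50, "rx": 0, "ry": 0, "rz": 0, "jaw": 0.9},
    {"dx": 0, "dy": 0, "dz": -50, "rx": 0, "ry": 0, "rz": 0, "jaw": 0.9},
    {"dx": -12, "dy": 50, "dz": -48, "rx": 0, "ry": 0, "rz": 0, "jaw": 0.9},
    {"dx": 0, "dy": 50, "dz": 0, "rx": 0, "ry": 0, "rz": 0, "jaw": 0.9},
    {"dx": 0, "dy": 50, "dz": 0, "rx": 0, "ry": 0, "rz": 0, "jaw": 0.9},
    {"dx": 0, "dy": 50, "dz": 0, "rx": 0, "ry": 0, "rz": 0, "jaw": 0.9},
    {"dx": 0, "dy": 0, "dz": 0, "rx": 0, "ry": 0, "rz": 0, "jaw": 0.9},
    {"dx": 0, "dy": 0, "dz": 0, "rx": 0, "ry": 0, "rz": 0, "jaw": 0.9}
  ]
}}

```text
time_s: 26.92
ee_pos: [0.478, -0.5526, 0.1684]
tcp_rot: [-0.001, 0.992, 0.002, -0.124]
force: [0.5, 0.2, -0.8]
opening: 0.901
finger_force: 0.0
```

```bash
python3 - <<'E' 2>/dev/null
from h import *
s=manip.state();print(s["time_s"],s["ee_pos"])
for n in ["top","side"]:
    c,im,d=shot(n,n+"11.png");P=cloud(c,d); print(n)
    for k,g,r,z in [("small",S["narrow"],.035,.024),("narrow",S["narrow"],.05,.0095),("medium",S["middle"],.04,.026),("middle",S["middle"],.06,.0095),("large",S["wide"],.045,.032),("wide",S["wide"],.06,.0095),("tin",S["mat"],.06,.043),("mat",S["mat"],.06,.005),("ring",G["ring"],.06,.029),("porous",G["porous"],.05,.0105)]:
        w=.005 if z>.01 else .0025
        print(k,*blob(P,g,r,z-w,z+w))
a=cv2.imread("pics/top11.png")[120:300,90:410]; cv2.imwrite("pics/top11c.png",cv2.resize(a,None,fx=2.5,fy=2.5,interpolation=cv2.INTER_CUBIC))
E
```

```text
26.925 [ 0.47799565 -0.55257436  0.16837758]
top
small 230 [ 0.4505 -0.3594  0.0236] [ 0.4499 -0.3596  0.0213]
narrow 249 [ 0.4506 -0.3563  0.0093] [ 0.4512 -0.3586  0.0342]
medium 313 [0.617  0.0367 0.0257] [0.6185 0.0363 0.0252]
middle 286 [0.6178 0.0364 0.0091] [0.6185 0.0372 0.0388]
large 388 [ 0.6189 -0.2984  0.0318] [ 0.6208 -0.2997  0.029 ]
wide 353 [ 0.6177 -0.2967  0.0092] [ 0.6197 -0.2998  0.0454]
tin 510 [0.5903 0.2052 0.0426] [0.5909 0.2054 0.0296]
mat 676 [0.588  0.1994 0.0045] [0.5913 0.204  0.0594]
ring 638 [0.4401 0.2444 0.0289] [0.4402 0.2448 0.0327]
porous 523 [ 0.4583 -0.2213  0.0102] [ 0.4586 -0.2218  0.0312]
side
small 75 [ 0.4453 -0.3544  0.0227] [ 0.4455 -0.3563  0.0225]
narrow 71 [ 0.444  -0.3434  0.0088] [ 0.4483 -0.3531  0.0345]
medium 178 [0.613  0.0419 0.0252] [0.6151 0.0408 0.0261]
middle 156 [0.6074 0.0521 0.009 ] [0.6162 0.0418 0.0398]
large 115 [ 0.6145 -0.2922  0.0309] [ 0.6166 -0.296   0.0293]
wide 93 [ 0.6074 -0.2819  0.0087] [ 0.6175 -0.2959  0.0468]
tin 402 [0.586  0.2112 0.0424] [0.5873 0.209  0.0299]
mat 580 [0.5779 0.2208 0.0045] [0.5884 0.2095 0.0501]
ring 699 [0.4357 0.2507 0.0287] [0.4368 0.2479 0.0335]
porous 208 [ 0.4543 -0.2156  0.0096] [ 0.4557 -0.2179  0.0325]
```

View pics/top11c.png

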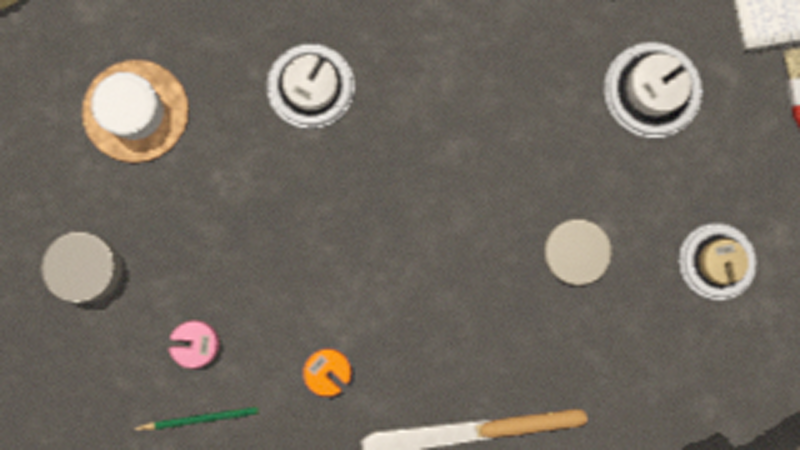

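The final top view shows each weight in its own seat and the tin on the mat, all within about 2–3 mm of centre. The heights are right, and the ring and porous disc haven't moved. I'm handing in.

```bash
python3 -c "
from workcell import manip
print(manip.finish_job())"
```

```text
the job is handed in; nothing more can be done
None
```

The job is handed in at about 27 s: the last camera check showed all three weights flat in their own seats and the tin upright on the mat, each about 3 mm or less off centre, with the ring and porous disc unmoved; the hand-in returned no verdict.

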